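# Line up the spice shakers by size

## Robot

A 6-joint arm with a two-finger parallel gripper is mounted at the origin on the work surface. World frame = base frame: x ahead of the robot, y to its left, z up, the work surface at z = 0. Lengths are in mm, angles in rad, forces in N, time in s.
With the tool pointing down it reaches from about 325 to 900 mm from the base axis. Payload 6.1 kg.
Tool frame: the origin (TCP) lies on the centre line of the jaws, within the pads' length; the fingertips stand 17 mm ahead of it and the grasp point (between the pads) lies 2 mm behind it; z points along the fingers, y is the direction in which the jaws open and shut (so a half turn about z gives the same grasp; the last joint's range is limited). The gripper opens to 85 mm and grips with 20 to 120 N. Pads are 22 mm wide; open, the fingers measure 114 mm over their backs; the gripper's body (76 mm by 85 mm) begins 54 mm behind the grasp point. The pads swing forward as they close: fully open they stand 13 mm farther back than shut.
Start: joints at [1.13, 0.22, 1.526, -0, 1.395, -0.126], TCP at [193.515, 594.279, 248.3] pointing down, gripper open.
Joint ranges: [-2.98, 2.98], [-0.91, 2.08], [0.09, 2.57], [-1.24, 4.39], [0.2, 2.65], [-2.68, 2.68]. Speed limits (rad/s): [2.57, 2.57, 3.01, 3.14, 3.14, 3.14].

## Interface

Orientations are given as a unit quaternion [w, x, y, z].
In Python, from rig import read_state, capture, sign_off gives the robot as it stands.
- The arm moves only by the tool drive_tool, never from a script. Its argument "increments" is text: rows parted by semicolons, each of 4 numbers parted by spaces: the shift along the tool's x, y, z in mm, then the turn about the tool's z in rad. In form: tx ty tz turn; .... A call has 1 to 10 rows; each row is the pose to reach, as a shift and turn from the pose commanded when the call began, along the tool's axes at that moment; what a row does not reach only later rows make up. A row lasts 1/12 s, in which the tool goes at most 41.7 mm and 7.16 degrees, less where a joint would pass 70% of its speed; a pose out of reach is approached as far as the arm can. A call with a gripper value outside its range is refused whole. "claw" is the finger opening in mm, from 0 to 85.4, set as the call begins (left out, the last holds). The fingers move at their own pace and stop on an object; "squeeze" is the grip in N (left out, the last holds). Time passes only in rows, so rows that repeat a pose let the fingers close. It gives the time, the measured TCP pose, the force and the opening at its end, in the units of the state.
- read_state(): the state, without advancing time (a new reading comes with each control period).
- capture(name): name is "scene" or "top" or "wrist"; returns a dict with "frame" (400x640x3 uint8, red, green, blue), "intrinsics" (3x3 intrinsics, pixels), "position" and "orientation" of the camera in the world. Camera axes: x right, y up, looking along -z (the intrinsics and any distortion apply to the point x, -y, -z); pixel columns grow to the right and rows downward; lengths in mm; the calibration is good to about 2 mm. A picture is of the moment at which its call begins. There is no depth.
- sign_off(): hands the job in, once; it reports no verdict.
The state is a dict: "time_s": time; "joints": joint angles; "qd": joint speeds; "tau": joint torques, N m; "position": TCP position; "tcp_rot": TCP orientation; "wrist_force": force on the tool from outside, world axes, zero at the start; "ft_torque": the same for the moment, N m; "width": opening from 0.0 (shut) to 1.0 (fully open).
Only numpy, scipy, OpenCV 4.12 (cv2) and the standard library are available. Lean on these libraries where they do the work, as an engineer would, in place of code of your own. Each camera call takes 0.05 s, during which the arm holds its last target.

## Task

Set the four green-lidded spice shakers on the white board in order of size, one standing upright in the middle of each ring mark: the smallest on the mark beside the red end stop, then each next larger one, so that the largest is farthest from the red stop. Do not tip any shaker over on the way.

Things in the scene. Friction and masses are not known exactly. Their poses are not given: they have to be found in the camera images.
- shaker_s_c (a point): smallest of the four spice shakers: upright plain aluminium-coloured cylinder with a flat green lid (holes in the lid), 38 mm diameter, 60 mm tall in all (the green lid is the top 14 mm and 3 mm narrower), about 100 g. Loose, stands on the steel table at the start. The point is the shaker's centre, half-way up; z is its axis, pointing to the lid.
- shaker_m_c (a point): second smallest of the four spice shakers: upright plain aluminium-coloured cylinder with a flat green lid (holes in the lid), 44 mm diameter, 80 mm tall in all (the green lid is the top 14 mm and 3 mm narrower), about 140 g. Loose, stands on the steel table at the start. The point is the shaker's centre, half-way up; z is its axis, pointing to the lid.
- shaker_l_c (a point): second largest of the four spice shakers: upright plain aluminium-coloured cylinder with a flat green lid (holes in the lid), 50 mm diameter, 100 mm tall in all (the green lid is the top 14 mm and 3 mm narrower), about 200 g. Loose, stands on the steel table at the start. The point is the shaker's centre, half-way up; z is its axis, pointing to the lid.
- shaker_xl_c (a point): largest of the four spice shakers: upright plain aluminium-coloured cylinder with a flat green lid (holes in the lid), 56 mm diameter, 120 mm tall in all (the green lid is the top 14 mm and 3 mm narrower), about 270 g. Loose, stands on the steel table at the start. The point is the shaker's centre, half-way up; z is its axis, pointing to the lid.
- mark_a: one of four alike flat marks, a dark ring of 68 mm outer diameter with a small dark dot at its centre, in a straight row with 92 mm between neighbours, printed on a fixed white board (110 x 450 mm, 12 mm thick, lying on the table; its long side follows the row). This mark is at the right-hand end of the row as seen from the robot (-y end). Origin: the mark's centre on the board's upper face, 12 mm above the table; z up, y along the row.
- mark_b: one of four alike flat marks, a dark ring of 68 mm outer diameter with a small dark dot at its centre, in a straight row with 92 mm between neighbours, printed on a fixed white board (110 x 450 mm, 12 mm thick, lying on the table; its long side follows the row). This mark is second from the right. Origin: the mark's centre on the board's upper face, 12 mm above the table; z up, y along the row.
- mark_c: one of four alike flat marks, a dark ring of 68 mm outer diameter with a small dark dot at its centre, in a straight row with 92 mm between neighbours, printed on a fixed white board (110 x 450 mm, 12 mm thick, lying on the table; its long side follows the row). This mark is third from the right. Origin: the mark's centre on the board's upper face, 12 mm above the table; z up, y along the row.
- mark_d: one of four alike flat marks, a dark ring of 68 mm outer diameter with a small dark dot at its centre, in a straight row with 92 mm between neighbours, printed on a fixed white board (110 x 450 mm, 12 mm thick, lying on the table; its long side follows the row). This mark is at the left-hand end of the row (+y end). Origin: the mark's centre on the board's upper face, 12 mm above the table; z up, y along the row.
- stop_red: red end stop: a fixed red block, 28 mm cube, standing on the white board beyond one end of the row (at either end; a grey block of the same size stands at the other), 72 mm from the centre of the nearest mark. Origin: centre of its underside, on the board's upper face.
Not all that is in view belongs to the job. Leave any blue look-alike of the part that bears shaker_l_c alone.

How it is judged:
By the outcome, as a careful person would: the job done as asked, in the order asked, and still so for the second after the job is handed in, with the robot touching nothing.
It also fails if it takes over 99 s, if anything falls off the work surface, if the arm or the gripper's body presses on something with over 40 N, if the wrist force passes 120 N, or if a joint passes its speed limit or range.

## Working session

There is one attempt and no reset: what is moved stays moved. The work goes in short steps, Python scripts to look and compute and a tool call to move; the robot and the scene stay as the last step left them, time stands still between calls to the robot, and variables do not carry over. Pictures are saved under pics/ and viewed, and the job is handed in when it is done.

Besides the shell and the picture viewer there is one more tool, called as name(argument=value, ...), one argument or row to a line, values as JSON. drive_tool: Moves the arm, as the interface text tells. Its arguments: {"type":"object","properties":{"increments":{"type":"string"},"claw":{"type":"number"},"squeeze":{"type":"number"}},"required":["increments"]}

```bash
mkdir -p pics; ls
python3 - <<'E'
from rig import read_state, capture
import cv2
print(read_state())
for n in ("scene","top","wrist"):
    c=capture(n)
    print(n,c["intrinsics"],c["position"],c["orientation"],[k for k in c])
    cv2.imwrite(f"pics/{n}0.png",c["frame"][:,:,::-1])
E
```

```text
pics
{'time_s': 0.0, 'joints': array([ 1.12989754e+00,  2.21240035e-01,  1.52762573e+00,  1.01612137e-05,
        1.39467770e+00, -1.26088298e-01]), 'qd': array([ 0.00041969, -0.00028502, -0.00091966, -0.00029339, -0.0008244 ,
       -0.00124249]), 'tau': array([ 1.21125677e-04, -4.96905220e+01, -3.89394128e+01, -3.01398777e-04,
        1.13017304e-02, -3.83904279e-06]), 'position': array([193.27028714, 593.76510341, 247.18284617]), 'tcp_rot': array([-2.77633202e-04,  1.56756868e-01,  9.87636741e-01, -9.35071088e-04]), 'wrist_force': array([ 0.24473874, -0.28077892, -0.15172584]), 'ft_torque': array([ 0.00224106,  0.03425489, -0.03415973]), 'width': 0.998679556830192}
scene [[491.71986046   0.         319.00247856]
 [  0.         491.71986046 200.29566157]
 [  0.           0.           1.        ]] [ 985.3388277  -754.40020875  715.91427231] [0.85743363 0.43207043 0.12496353 0.25001366] ['frame', 'intrinsics', 'position', 'orientation']
top [[417.12270056   0.         327.98028628]
 [  0.         417.12270056 204.98411327]
 [  0.           0.           1.        ]] [ 401.16711433    4.55056323 1198.5181835 ] [-0.70199693 -0.02754796  0.03897153  0.71057908] ['frame', 'intrinsics', 'position', 'orientation']
wrist [[307.70040452   0.         319.13001435]
 [  0.         307.70040452 199.8570696 ]
 [  0.           0.           1.        ]] [131.20987755 614.41891994 372.88984321] [ 0.80205235 -0.10804384 -0.07715571  0.58231053] ['frame', 'intrinsics', 'position', 'orientation']
```

View pics/scene0.png

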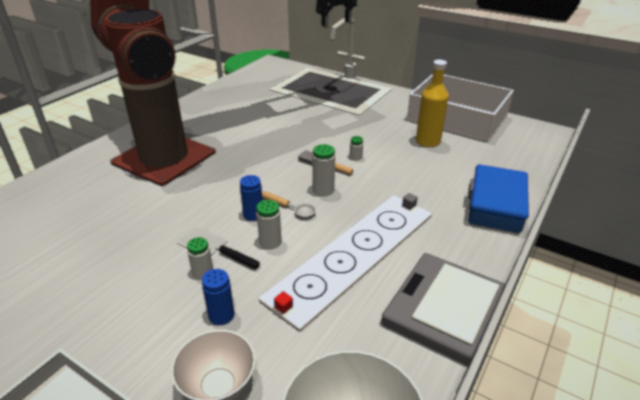

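View pics/top0.png

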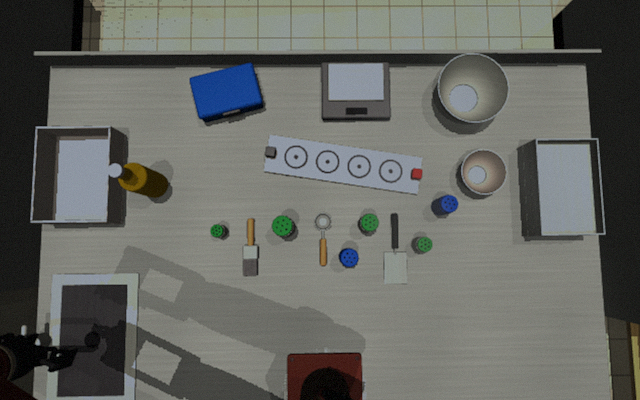

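View pics/wrist0.png

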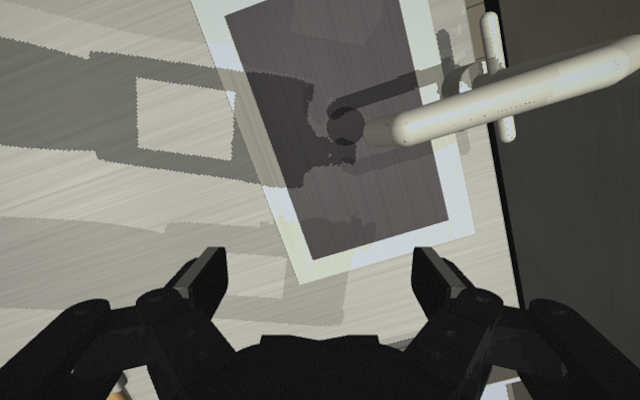

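Top view: green lids at (218,231) small, (283,226) the widest, (368,223) and (423,244). The blue look-alikes are at (348,258) and (446,204). The red stop is at (416,174), on the right (-y) end, and the four rings are at (296,156), (328,161), (359,167) and (390,171). The scene view agrees. Next I triangulate from both views.

```bash
cat > h.py <<'E'
import numpy as np, cv2
from scipy.spatial.transform import Rotation as Ro
from rig import read_state, capture, sign_off
def Rq(q): return Ro.from_quat([q[1],q[2],q[3],q[0]]).as_matrix()
def ray(c,uv):
    K=c["intrinsics"]; d=np.array([(uv[0]-K[0,2])/K[0,0],-(uv[1]-K[1,2])/K[1,1],-1.0])
    d=Rq(c["orientation"])@d; return np.array(c["position"]),d/np.linalg.norm(d)
def plane(c,uv,z):
    p,d=ray(c,uv); return p+d*(z-p[2])/d[2]
def tri(c1,u1,c2,u2):
    p1,d1=ray(c1,u1);p2,d2=ray(c2,u2)
    s=np.linalg.lstsq(np.stack([d1,-d2],1),p2-p1,rcond=None)[0]
    a=p1+s[0]*d1;b=p2+s[1]*d2; return (a+b)/2,np.linalg.norm(a-b)
def proj(c,P):
    v=Rq(c["orientation"]).T@(np.array(P)-c["position"]); K=c["intrinsics"]
    return np.array([K[0,0]*v[0]/-v[2]+K[0,2],K[1,1]*-v[1]/-v[2]+K[1,2]])
def green(f):
    h=cv2.cvtColor(f,cv2.COLOR_RGB2HSV); m=cv2.inRange(h,(45,110,30),(80,255,255))
    m=cv2.morphologyEx(m,cv2.MORPH_CLOSE,np.ones((7,7),np.uint8)); return m
def red(f):
    h=cv2.cvtColor(f,cv2.COLOR_RGB2HSV); return cv2.inRange(h,(0,190,120),(6,255,255))|cv2.inRange(h,(174,190,120),(180,255,255))
def blobs(m,amin=60):
    cs,_=cv2.findContours(m,cv2.RETR_EXTERNAL,cv2.CHAIN_APPROX_NONE); o=[]
    for k in cs:
        M=cv2.moments(k)
        if M["m00"]>amin:
            o.append((np.array([M["m10"]/M["m00"],M["m01"]/M["m00"]]),M["m00"],cv2.boundingRect(k),k))
    return o
def rings(f,thr=110,amin=30):
    "dark ring blobs: outer contours inside white area, by ellipse shape"
    g=cv2.cvtColor(f,cv2.COLOR_RGB2GRAY)
    g=cv2.resize(g,None,fx=3,fy=3,interpolation=cv2.INTER_CUBIC)
    b=cv2.adaptiveThreshold(g,255,cv2.ADAPTIVE_THRESH_MEAN_C,cv2.THRESH_BINARY_INV,61,18)
    cs,_=cv2.findContours(b,cv2.RETR_LIST,cv2.CHAIN_APPROX_NONE); o=[]
    for k in cs:
        if len(k)<60: continue
        e=cv2.fitEllipse(k); A=np.pi*e[1][0]*e[1][1]/4
        if A<800 or e[1][0]/e[1][1]<.5: continue
        if abs(cv2.contourArea(k)/A-1)<.06:
            o.append(((np.array(e[0])+.5)/3-.5,np.array(e[1])/3))
    return o
E
python3 - <<'E'
from h import *
import warnings
np.set_printoptions(precision=1,suppress=True)
t=capture("top");s=capture("scene")
for n,c in(("top",t),("scene",s)):
    for b in blobs(green(c["frame"]),30): print(n,"G",b[0],b[1],b[2])
    for b in blobs(red(c["frame"]),30): print(n,"R",b[0],b[1],b[2])
    for r in rings(c["frame"]): print(n,"ring",r[0],r[1])
print(proj(t,[0,0,0]),proj(t,read_state()["position"]),proj(s,read_state()["position"]))
E
```

```text
top G [424.4 244.1] 135.0 (418, 238, 14, 14)
top G [216.5 230.5] 102.0 (211, 225, 12, 12)
top G [281.8 225.3] 283.0 (272, 216, 20, 20)
top G [369.4 222.1] 201.0 (361, 214, 17, 17)
top ring [348.3 257.5] [18.9 20.8]
top ring [219.7 231.4] [14.2 19.2]
top ring [322.5 221.3] [12.6 12.8]
top ring [368.7 222.4] [14.5 16.1]
top ring [367.7 224. ] [20.  22.4]
top ring [322.7 221.4] [16.3 17.1]
top ring [443.8 205.5] [19.6 28.1]
top ring [416. 174.] [12.1 12.7]
top ring [390.2 170.7] [19.5 19.9]
top ring [390.1 170.7] [23.4 23.8]
top ring [358.7 166. ] [19.5 19.9]
top ring [358.7 166. ] [23.3 23.8]
top ring [327.2 161.3] [19.6 19.9]
top ring [327.2 161.3] [23.3 23.9]
top ring [295.5 156.5] [19.6 19.8]
top ring [270.4 152.1] [12.3 13.1]
top ring [295.6 156.5] [23.5 23.7]
scene G [197.1 245.1] 211.5 (188, 238, 19, 16)
scene G [267.1 207.4] 258.0 (257, 200, 22, 16)
scene G [323.4 151. ] 188.0 (314, 145, 20, 13)
scene G [356.4 140. ] 48.0 (352, 137, 10, 7)
scene G [248.3  58.3] 513.5 (225, 50, 64, 23)
scene R [282.9 299.4] 114.0 (276, 293, 15, 13)
scene ring [309.5 286. ] [21.2 29.3]
scene ring [309.6 286.3] [26.6 35.1]
scene ring [339.7 261.5] [18.9 27.3]
scene ring [339.7 261.8] [23.7 33.6]
scene ring [197.1 245.7] [16.3 21.5]
scene ring [366.9 239.5] [16.9 26.1]
scene ring [366.8 239.8] [21.3 32. ]
scene ring [391.4 219.6] [15.3 24.9]
scene ring [391.1 220.1] [19.  30.6]
scene ring [304.4 210.8] [10.3 16. ]
scene ring [304.7 212.5] [16.8 21.5]
scene ring [409.1 201.4] [14.7 16.3]
scene ring [498.7 194.2] [44.2 55.9]
scene ring [497.2 199.6] [67.7 71.3]
scene ring [323.6 151.6] [13.9 22.3]
[324.8 389.8] [ 54.4 342.8] [336.5  22.7]
```

Run:
```python
from h import *
np.set_printoptions(precision=1,suppress=True)
t=capture("top");s=capture("scene")
P={}
for n,a,b in(("s",[216.5,230.5],[356.4,140.]),("xl",[281.8,225.3],[323.4,151]),("l",[369.4,222.1],[267.1,207.4]),("m",[424.4,244.1],[197.1,245.1]),
 ("A",[390.1,170.7],[309.6,286.2]),("B",[358.7,166],[339.7,261.7]),("C",[327.2,161.3],[366.9,239.7]),("D",[295.6,156.5],[391.2,219.9]),("red",[416,174],[282.9,299.4])):
    p,e=tri(t,a,s,b); P[n]=p; print(n,p,"miss %.1f"%e)
for n,k,z,zl in(("s",[216.5,230.5],60,60),("xl",[281.8,225.3],120,0),("l",[369.4,222.1],100,0),("m",[424.4,244.1],80,0)): print(n,"plane top",plane(t,k,z-3))
for a,b in("AB","BC","CD"): print(np.linalg.norm(P[a]-P[b]))
for n in "ABCD": print(n,plane(t,{"A":[390.1,170.7],"B":[358.7,166],"C":[327.2,161.3],"D":[295.6,156.5]}[n],12))
f=np.vstack([cv2.resize(t["frame"][195:275,190:470],None,fx=2.8,fy=2.8,interpolation=3)[:, :784], cv2.resize(s["frame"][120:285,170:400],(784,370),interpolation=3)])
cv2.imwrite("pics/crop1.png",f[:,:,::-1]); print(f.shape)
```

```text
s [442.6 291.2  50.8] miss 0.4
xl [451.6 106.9 111.6] miss 0.8
l [ 458.  -123.8   93.3] miss 1.3
m [ 398.2 -273.4   72.1] miss 0.5
A [ 610.6 -196.6    9.3] miss 0.7
B [ 625.3 -105.9    9.5] miss 0.6
C [640.1 -14.8   9.5] miss 0.2
D [654.9  76.2   9.5] miss 0.7
red [ 597.3 -266.6   28.9] miss 0.4
s plane top [442.5 289.8  57. ]
xl plane top [451.7 106.6 117. ]
l plane top [ 458.3 -123.    97. ]
m plane top [ 398.4 -272.    77. ]
91.91577864639596
92.25237861594239
92.25596380016
A [ 610.4 -196.    12. ]
B [ 625.1 -105.5   12. ]
C [639.7 -14.7  12. ]
D [654.6  76.3  12. ]
(594, 784, 3)
```

View pics/crop1.png

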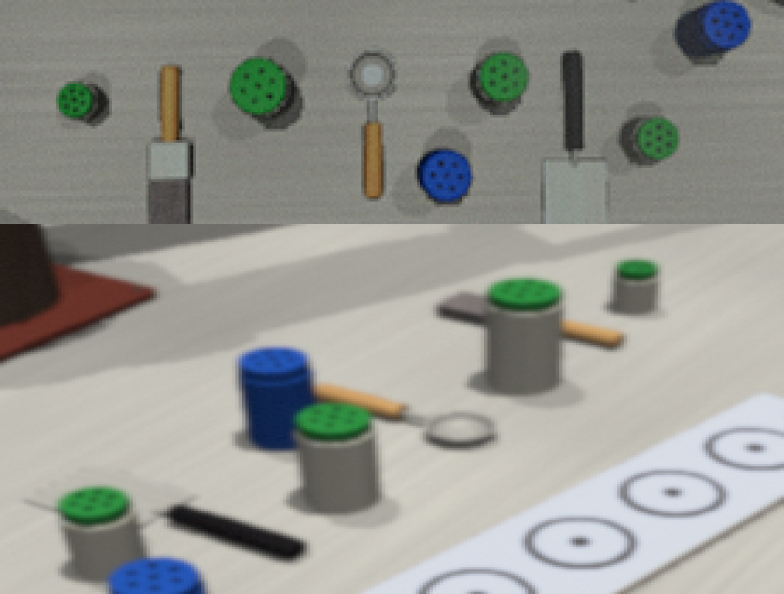

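The crop shows the four green-lidded cylinders at crop pixels (77,100) s, (259,86) xl, (502,77) l and (657,138) m, which is s, xl, l, m from left to right. The triangulated lid heights of 51, 112, 93 and 72 mm fit the sizes given. The blue ones at (446,175) and (712,22) are left alone. First I move to hover over s, with the tool aligned to the world axes.

drive_tool(
  increments="-15 -10 0 -0.03; -50 -32 0 -0.1; -85 -55 0 -0.2; -120 -78 0 -0.3148; -155 -100 0 -0.3148; -190 -122 0 -0.3148; -225 -144 0 -0.3148; -260 -166 0 -0.3148; -295 -189 0 -0.3148; -320 -205 0 -0.3148",
  claw=70,
)

```text
time_s: 1.18
position: [436.0, 297.6, 248.6]
tcp_rot: [0.001, 0.001, 1.0, -0.0]
wrist_force: [0.1, 0.0, 0.8]
width: 0.818
```

drive_tool(
  increments="-7 -5 0 0; -11 -7 0 0; -11 -7 0 0; -11 -7 0 0",
)

```text
time_s: 1.52
position: [444.8, 294.1, 248.2]
tcp_rot: [-0.0, -0.0, 1.0, 0.0]
wrist_force: [0.2, 0.7, 0.5]
width: 0.817
```

Run:
```python
from h import *
np.set_printoptions(precision=4,suppress=True)
c=capture("wrist"); s=read_state()
print(s["time_s"],s["position"],s["tcp_rot"],s["width"],c["position"],c["orientation"])
for b in blobs(green(c["frame"])): print(b[0],b[1],b[2],plane(c,b[0],60))
cv2.imwrite("pics/w1.png",c["frame"][:,:,::-1])
```

```text
1.5667 [444.4881 294.3347 248.1567] [-0.0003 -0.0007  1.      0.0001] 0.8188042974923401 [379.4064 293.8852 373.8272] [ 0.7008 -0.0938 -0.0936  0.701 ]
[104.6021 203.9773] 2971.5 (72, 175, 67, 59) [469.4591  66.2022  60.    ]
[314.5458 181.3174] 753.0 (299, 166, 32, 32) [444.8676 289.061   60.    ]
```

View pics/w1.png

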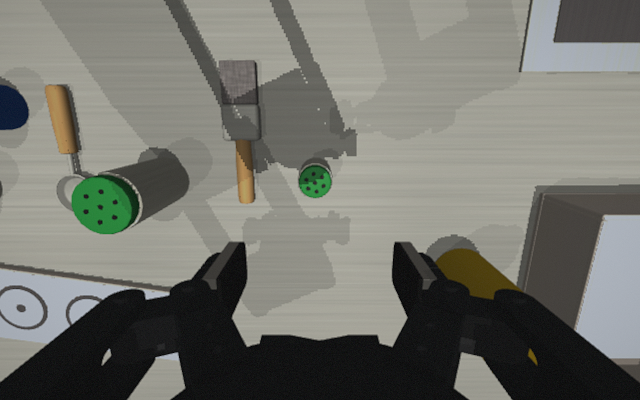

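The wrist view shows the small lid at (315,181), which gives (445,289) against (442.5,290) from the fixed views. The xl lid is at (105,204). I go down on s.

drive_tool(
  increments="1 -4 10 0; 1 -4 45 0; 1 -4 80 0; 1 -4 115 0; 1 -4 150 0; 1 -4 180 0; 1 -4 200 0; 1 -4 212 0; 1 -4 217 0; 1 -4 217 0",
)

```text
time_s: 2.4
position: [443.3, 289.4, 30.3]
tcp_rot: [-0.001, -0.0, 1.0, -0.0]
wrist_force: [-0.3, -0.2, 0.7]
width: 0.816
```

drive_tool(
  increments="0 0 0 0; 0 0 0 0; 0 0 0 0; 0 0 0 0; 0 0 0 0; 0 0 0 0; 0 0 0 0; 0 0 0 0",
  claw=30,
  squeeze=35,
)

```text
time_s: 3.07
position: [445.8, 290.0, 33.2]
tcp_rot: [0.002, 0.0, 1.0, 0.001]
wrist_force: [-2.0, 0.4, 6.1]
width: 0.434
```

drive_tool(
  increments="0 0 -5 0; 0 0 -20 0; 0 0 -45 0; 0 0 -75 0; 0 0 -105 0; -3 -8 -130 0; -10 -28 -145 0; -20 -58 -150 0; -32 -92 -150 0; -44 -127 -150 0",
)

```text
time_s: 3.9
position: [488.8, 161.4, 182.7]
tcp_rot: [0.001, -0.001, 1.0, 0.0]
wrist_force: [-0.5, 0.0, -1.1]
width: 0.434
```

drive_tool(
  increments="-12 -35 0 0; -24 -70 0 0; -36 -105 0 0; -48 -140 0 0; -60 -175 0 0; -72 -210 0 0; -84 -245 0 0; -96 -280 0 0; -107 -312 0 0; -115 -335 0 0",
)

```text
time_s: 4.73
position: [603.6, -175.9, 181.6]
tcp_rot: [0.0, 0.001, 1.0, -0.0]
wrist_force: [0.3, -0.6, -1.3]
width: 0.439
```

drive_tool(
  increments="-4 -14 0 0; -6 -20 0 0; -7 -23.5 0 0; -7 -23.5 0 0; -7 -23.5 0 0; -7 -23.5 0 0",
)

```text
time_s: 5.23
position: [610.2, -194.7, 181.3]
tcp_rot: [-0.0, -0.001, 1.0, 0.0]
wrist_force: [0.2, -0.7, -0.7]
width: 0.432
```

Run:
```python
from h import *
np.set_printoptions(precision=4,suppress=True)
c=capture("wrist"); s=read_state()
print(s["time_s"],s["position"],s["tcp_rot"],s["width"],s["wrist_force"])
for b in blobs(green(c["frame"])): print(b[0],b[1],b[2])
for r in rings(c["frame"]): 
    if r[1][0]>25: print("ring",r,plane(c,r[0],12))
cv2.imwrite("pics/w2.png",c["frame"][:,:,::-1])
```

```text
5.2833 [ 610.2388 -194.8294  181.442 ] [-0.     -0.0008  1.      0.0001] 0.43157329336741557 [ 0.4815 -0.0752 -1.3927]
[319.1259 292.5887] 6463.0 (273, 247, 93, 92)
[431.8948   6.6644] 668.5 (403, 0, 61, 18)
ring (array([584.2355, 230.402 ]), array([48.9846, 62.3337])) [657.1187  75.7825  12.    ]
ring (array([583.7308, 229.9042]), array([57.567 , 72.7382])) [656.5784  75.1443  12.    ]
ring (array([497.2404, 216.5681]), array([51.9309, 61.0636])) [642.3747 -15.3075  12.    ]
ring (array([496.9271, 216.0402]), array([60.8341, 71.3669])) [641.8155 -15.7092  12.    ]
ring (array([408.0893, 202.3069]), array([54.8934, 59.9435])) [ 627.5523 -106.3492   12.    ]
ring (array([407.9109, 201.8125]), array([64.3723, 69.909 ])) [ 627.0415 -106.5662   12.    ]
ring (array([239.2746, 179.6673]), array([36.968 , 39.0079])) [ 604.8078 -272.8885   12.    ]
ring (array([316.4945, 185.8201]), array([53.5067, 60.9402])) [ 610.862  -197.5232   12.    ]
ring (array([93.243 , 55.6005]), array([62.8483, 78.3703])) [ 493.6577 -394.0883   12.    ]
```

View pics/w2.png

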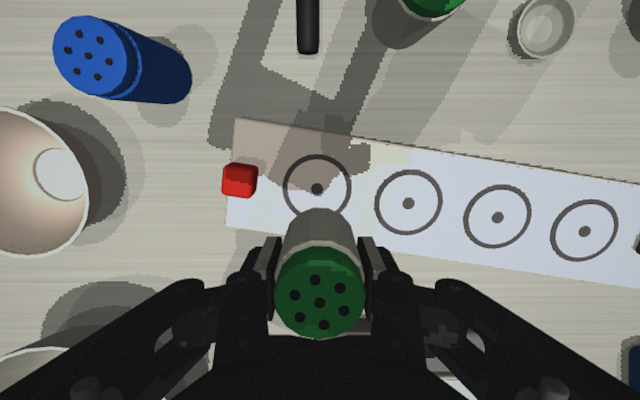

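The shaker is held upright with its lid at (319,293), and mark A's dot is at (317,188), just ahead of it. I check the offset of the shaker in hand and the position of A's dot.

```bash
cat >> h.py <<'E'
def dots(c,pts,z=12,r=7):
    "centre dot near each predicted xy"
    g=255-cv2.cvtColor(c["frame"],cv2.COLOR_RGB2GRAY).astype(float); o=[]
    for p in pts:
        u=proj(c,[p[0],p[1],z]); x,y=np.round(u).astype(int)
        w=g[y-r:y+r+1,x-r:x+r+1]
        if w.shape!=(2*r+1,)*2: o.append(None);continue
        m=np.clip(w-np.median(w)-40,0,None); yy,xx=np.mgrid[-r:r+1,-r:r+1]
        o.append(plane(c,[x+(m*xx).sum()/m.sum(),y+(m*yy).sum()/m.sum()],z) if m.sum()>0 else None)
    return o
E
python3 - <<'E'
from h import *
np.set_printoptions(precision=1,suppress=True)
c=capture("wrist"); s=read_state()
print(s["position"],plane(c,[319.1,292.6],s["position"][2]-31+60))
print(dots(c,[(612,-197),(627,-106),(642,-15.5),(656.7,75.5)]))
E
```

```text
[ 610.3 -195.   181.5] [ 605.2 -195.   210.5]
[array([ 613.8, -197.9,   12. ]), array([ 628.3, -106.5,   12. ]), array([643.1, -15.4,  12. ]), array([658. ,  75.7,  12. ])]
```

Run:
```python
from h import *
np.set_printoptions(precision=1,suppress=True)
c=capture("scene"); t=capture("top"); s=read_state(); p=s["position"]
u=proj(c,p); print(u, [proj(c,[p[0],p[1],p[2]+d]) for d in(-31,29,15)])
for b in blobs(green(c["frame"]),30): print(b[0],b[1],b[2])
x,y=u.astype(int)
f=c["frame"][y-70:y+70,x-80:x+80]
cv2.imwrite("pics/s2.png",cv2.resize(f,None,fx=4,fy=4,interpolation=3)[:,:,::-1]); print(x-80,y-70)
```

```text
[309.1 216.7] [array([309.3, 230.3]), array([308.9, 203.4]), array([309. , 209.9])]
[197.3 245.1] 216.0 (188, 238, 20, 16)
[310.4 207.6] 141.0 (299, 200, 20, 16)
[267.2 207.9] 243.5 (257, 200, 22, 17)
[238.3  60.7] 349.0 (225, 51, 32, 22)
229 146
```

View pics/s2.png

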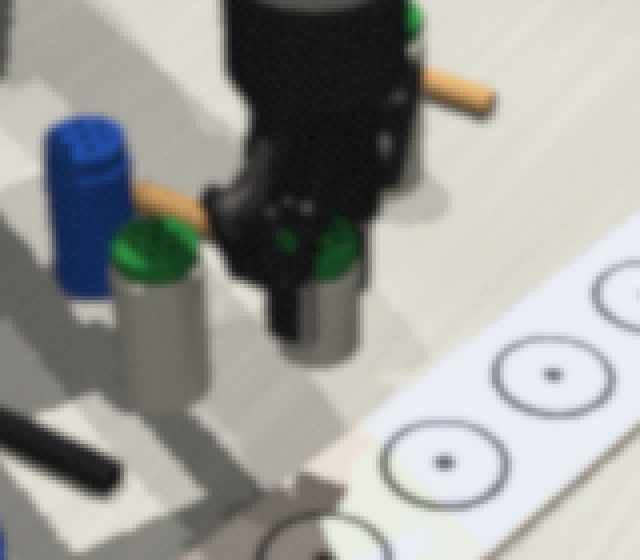

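In the scene crop the small shaker looks upright, but it sits about 5 mm lower in the jaws than planned. I will set it down by force, in small steps.

drive_tool(
  increments="-2.4 -1.5 8 0; -2.4 -1.5 30 0; -2.4 -1.5 60 0; -2.4 -1.5 88 0; -2.4 -1.5 110 0; -2.4 -1.5 122 0; -2.4 -1.5 128 0; -2.4 -1.5 130 0; -2.4 -1.5 130 0; -2.4 -1.5 130 0",
)

```text
time_s: 6.27
position: [614.0, -198.3, 53.0]
tcp_rot: [0.001, -0.0, 1.0, -0.001]
wrist_force: [-0.3, -0.3, -0.5]
width: 0.435
```

drive_tool(
  increments="0 0 1 0; 0 0 2 0; 0 0 2 0; 0 0 2 0",
)

```text
time_s: 6.6
position: [612.9, -197.8, 49.8]
tcp_rot: [0.0, -0.0, 1.0, -0.0]
wrist_force: [0.3, 0.1, -2.1]
width: 0.437
```

drive_tool(
  increments="0 0 1 0; 0 0 1.5 0; 0 0 1.5 0; 0 0 1.5 0",
)

```text
time_s: 6.93
position: [612.6, -197.7, 47.7]
tcp_rot: [-0.0, -0.0, 1.0, 0.0]
wrist_force: [-0.3, -0.4, -1.5]
width: 0.436
```

drive_tool(
  increments="0 0 1 0; 0 0 1.5 0; 0 0 1.5 0; 0 0 1.5 0",
)

```text
time_s: 7.27
position: [612.7, -197.7, 46.2]
tcp_rot: [-0.0, 0.0, 1.0, 0.0]
wrist_force: [-0.2, -0.2, -2.0]
width: 0.432
```

drive_tool(
  increments="0 0 1 0; 0 0 1 0; 0 0 1 0",
)

```text
time_s: 7.52
position: [612.8, -197.8, 45.3]
tcp_rot: [0.0, 0.0, 1.0, -0.0]
wrist_force: [0.5, -0.4, -0.9]
width: 0.437
```

drive_tool(
  increments="0 0 1 0; 0 0 1 0; 0 0 1 0",
)

```text
time_s: 7.77
position: [612.8, -197.8, 45.3]
tcp_rot: [0.0, -0.0, 1.0, -0.0]
wrist_force: [-2.8, 0.4, 5.0]
width: 0.434
```

drive_tool(
  increments="0 0 1 0; 0 0 1 0; 0 0 1 0",
)

```text
time_s: 8.02
position: [612.9, -197.8, 45.3]
tcp_rot: [-0.0, -0.0, 1.0, -0.0]
wrist_force: [-6.3, 2.0, 11.5]
width: 0.433
```

Contact is at TCP z about 45.3, which fits a board top of 12 mm. I relax the push and release.

drive_tool(
  increments="0 0 -1.5 0; 0 0 -1.5 0; 0 0 -1.5 0",
)

```text
time_s: 8.27
position: [613.0, -197.9, 45.3]
tcp_rot: [0.0, -0.0, 1.0, -0.0]
wrist_force: [-0.9, -0.0, 3.5]
width: 0.434
```

drive_tool(
  increments="0 0 0 0; 0 0 0 0; 0 0 0 0; 0 0 0 0; 0 0 0 0; 0 0 0 0",
  claw=62,
)

```text
time_s: 8.77
position: [612.7, -197.7, 44.7]
tcp_rot: [-0.0, 0.0, 1.0, 0.0]
wrist_force: [0.3, 0.3, -0.4]
width: 0.726
```

drive_tool(
  increments="0 0 -5 0; 0 0 -20 0; 0 0 -45 0; 0 0 -80 0; 0 0 -115 0; 0 0 -150 0; 5 0 -180 0; 15 0 -200 0; 20 0 -205 0; 20 0 -205 0",
)

```text
time_s: 9.6
position: [593.2, -198.3, 253.5]
tcp_rot: [0.002, 0.0, 1.0, -0.001]
wrist_force: [-0.0, -0.7, 0.2]
width: 0.732
```

Run:
```python
from h import *
np.set_printoptions(precision=1,suppress=True)
c=capture("wrist"); s=read_state()
print(s["time_s"],s["position"],s["width"],s["wrist_force"])
for b in blobs(green(c["frame"])): print(b[0],b[1],b[2],[plane(c,b[0],z)[:2] for z in(72,80,100,120)])
print(dots(c,[(627,-106),(642,-15.5),(656.7,75.5)]))
cv2.imwrite("pics/w3.png",c["frame"][:,:,::-1])
```

```text
9.65 [ 592.7 -197.9  251. ] 0.7256048294760562 [ 0.1 -0.3 -0.5]
[319.9 199.1] 766.0 (304, 183, 33, 33) [array([ 611.7, -198.2]), array([ 609.5, -198.2]), array([ 604. , -198.2]), array([ 598.5, -198.2])]
[408.9  31. ] 2733.0 (381, 0, 57, 63) [array([ 455.3, -118.4]), array([ 457.1, -120.5]), array([ 461.8, -125.7]), array([ 466.5, -130.9])]
[array([ 628.4, -106.5,   12. ]), array([643.1, -15.4,  12. ]), array([657.8,  75.6,  12. ])]
```

View pics/w3.png

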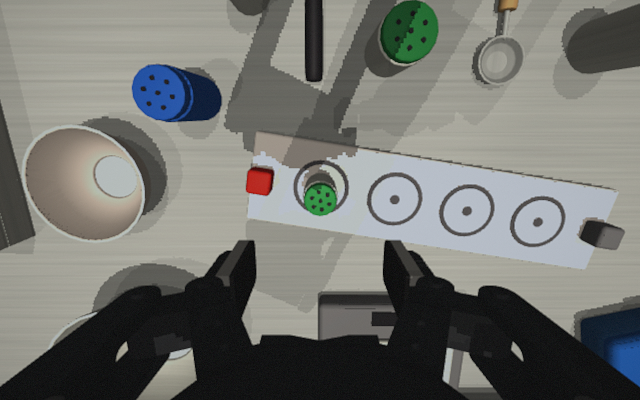

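The small shaker stands on A with its lid at (320,199), which gives (611.7,-198.2) against the mark's (613.8,-197.9), about 2 mm off. Next is m, which goes to B.

drive_tool(
  increments="10 -4 0 0; 35 -13 0 0; 70 -27 0 0; 105 -40 0 0; 140 -54 0 0; 170 -65 0 0; 188 -72 0 0; 195 -74.5 0 0; 195 -74.5 0 0; 195 -74.5 0 0",
  claw=74,
)

```text
time_s: 10.48
position: [397.6, -272.0, 248.8]
tcp_rot: [-0.0, 0.0, 1.0, 0.001]
wrist_force: [0.6, -0.4, -0.5]
width: 0.871
```

Run:
```python
from h import *
np.set_printoptions(precision=1,suppress=True)
c=capture("wrist"); s=read_state()
print(s["time_s"],s["position"],s["width"],s["wrist_force"])
for b in blobs(green(c["frame"])): print(b[0],b[1],b[2],[plane(c,b[0],z)[:2] for z in(72,80,100,120)])
cv2.imwrite("pics/w4.png",c["frame"][:,:,::-1])
```

```text
10.5333 [ 398.1 -271.9  249.1] 0.8687358833736062 [-0.2  0.3  0.1]
[468.5 250.8] 1713.5 (444, 228, 50, 46) [array([ 471.2, -112.8]), array([ 467.5, -117. ]), array([ 458.3, -127.6]), array([ 449.1, -138.1])]
[317.7 187.8] 1182.5 (298, 168, 40, 40) [array([ 402. , -273.5]), array([ 400.1, -273.5]), array([ 395.5, -273.4]), array([ 390.9, -273.3])]
```

View pics/w4.png

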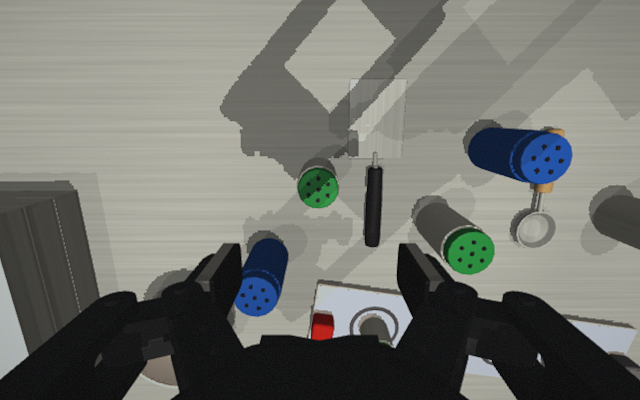

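The m lid is at (318,188), which gives (400,-273.5) on the z=80 plane. The blue look-alike at (258,290) stands close by, so I check the clearance before going down.

Run:
```python
from h import *
np.set_printoptions(precision=1,suppress=True)
t=capture("top"); w=capture("wrist"); s=capture("scene")
for n,c in(("top",t),("wrist",w),("scene",s)):
    h=cv2.cvtColor(c["frame"],cv2.COLOR_RGB2HSV); m=cv2.inRange(h,(108,150,60),(125,255,255))
    for b in blobs(m,80): print(n,b[0],b[1],b[2],plane(c,b[0],100)[:2])
print(plane(t,(447,203.5),100),plane(w,(257,297),100), tri(t,(447,203.5),w,(257,297)))
```

```text
top [348.6 257.3] 239.5 (340, 249, 18, 18) [366.8 -66.1]
top [448.9 203.3] 191.0 (441, 196, 17, 16) [ 505.6 -335.5]
top [225.4  90.1] 2657.5 (190, 62, 72, 57) [820.1 259.5]
wrist [256.6 293.1] 1375.0 (234, 267, 47, 48) [ 505.5 -335.1]
wrist [539.4 156.6] 2532.5 (509, 130, 63, 53) [367.9 -75.6]
scene [217.7 296.1] 1194.5 (203, 270, 30, 54) [ 541.8 -369.5]
scene [250.  195.1] 602.5 (241, 176, 21, 44) [ 406.3 -116.2]
scene [500.  192.5] 2433.0 (471, 165, 57, 57) [853.2 181.3]
[ 505.1 -330.4  100. ] [ 509.9 -334.9  100. ] (array([ 504.9, -330.9,  106.7]), np.float64(4.885483212268642))
```

drive_tool(
  increments="-1.8 -1.2 10 0; -1.8 -1.2 40 0; -1.8 -1.2 75 0; -1.8 -1.2 110 0; -1.8 -1.2 145 0; -1.8 -1.2 172 0; -1.8 -1.2 192 0; -1.8 -1.2 203 0; -1.8 -1.2 207 0; -1.8 -1.2 207 0",
)

```text
time_s: 11.52
position: [399.3, -272.9, 41.9]
tcp_rot: [-0.001, -0.0, 1.0, 0.001]
wrist_force: [0.8, -0.4, 0.7]
width: 0.87
```

drive_tool(
  increments="0 0 0 0; 0 0 0 0; 0 0 0 0; 0 0 0 0; 0 0 0 0; 0 0 0 0; 0 0 0 0",
  claw=36,
  squeeze=35,
)

```text
time_s: 12.1
position: [400.7, -274.4, 44.5]
tcp_rot: [0.001, -0.0, 1.0, -0.001]
wrist_force: [-0.2, 1.2, 7.4]
width: 0.504
```

drive_tool(
  increments="0 0 -5 0; 0 0 -20 0; 0 0 -45 0; 0 0 -75 0; 0 0 -105 0; -3 2 -132 0; -16 12 -150 0; -38 28 -155 0; -63 46 -155 0; -90 66 -155 0",
)

```text
time_s: 12.93
position: [490.3, -207.4, 199.2]
tcp_rot: [0.001, 0.001, 1.0, -0.001]
wrist_force: [0.7, -0.7, -1.1]
width: 0.506
```

drive_tool(
  increments="-28 20.5 0 0; -57 42 0 0; -85 62.5 0 0; -108 79 0 0; -125 92 0 0; -135 99 0 0; -138.5 101.5 0 0; -138.5 101.5 0 0; -138.5 101.5 0 0",
)

```text
time_s: 13.68
position: [627.2, -106.6, 197.6]
tcp_rot: [-0.001, 0.0, 1.0, -0.0]
wrist_force: [0.0, -0.1, -1.8]
width: 0.507
```

Run:
```python
from h import *
np.set_printoptions(precision=1,suppress=True)
c=capture("wrist"); s=read_state()
print(s["time_s"],s["position"],s["width"],s["wrist_force"])
for b in blobs(green(c["frame"])): print(b[0],b[1],b[2])
print(dots(c,[(613,-197.5),(628,-106),(642,-15.5),(656.7,75.5)]))
cv2.imwrite("pics/w5.png",c["frame"][:,:,::-1])
```

```text
13.7333 [ 627.1 -106.9  197.7] 0.5061178985166108 [ 0.3 -0.7 -1.4]
[319.  297.2] 8060.0 (261, 250, 117, 91)
[211.5 178.7] 1283.0 (191, 159, 43, 41)
[None, array([ 627.8, -106.8,   12. ]), array([643. , -15.6,  12. ]), array([657.8,  75.5,  12. ])]
```

View pics/w5.png

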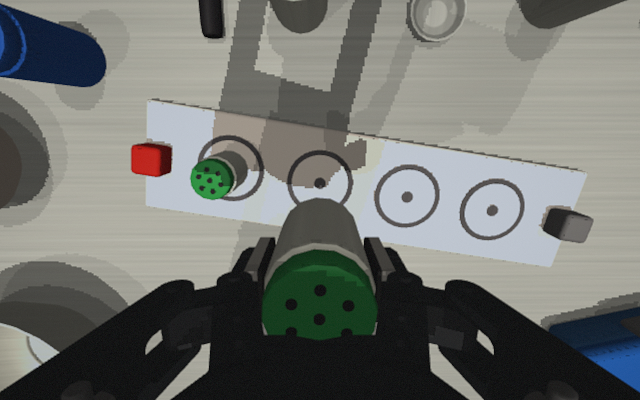

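drive_tool(
  increments="-1 0 8 0; -1 0 30 0; -1 0 60 0; -1 0 92 0; -1 0 115 0; -1 0 129 0; -1 0 136 0; -1 0 138 0; -1 0 138 0; -1 0 138 0",
)

```text
time_s: 14.57
position: [630.3, -106.4, 61.7]
tcp_rot: [0.001, 0.0, 1.0, -0.0]
wrist_force: [0.0, -0.5, -1.0]
width: 0.509
```

drive_tool(
  increments="0 0 1 0; 0 0 2 0; 0 0 2 0; 0 0 2 0",
)

```text
time_s: 14.9
position: [629.3, -105.9, 58.3]
tcp_rot: [0.0, -0.0, 1.0, -0.0]
wrist_force: [0.3, -0.2, -1.9]
width: 0.506
```

drive_tool(
  increments="0 0 1 0; 0 0 1 0; 0 0 1 0",
)

```text
time_s: 15.15
position: [628.9, -105.9, 56.7]
tcp_rot: [-0.0, -0.0, 1.0, 0.0]
wrist_force: [-0.2, -0.4, -0.9]
width: 0.508
```

drive_tool(
  increments="0 0 1 0; 0 0 1 0; 0 0 1 0",
)

```text
time_s: 15.4
position: [629.1, -105.9, 56.6]
tcp_rot: [-0.0, -0.0, 1.0, -0.0]
wrist_force: [-2.9, 0.9, 5.2]
width: 0.51
```

drive_tool(
  increments="0 0 1 0; 0 0 1 0; 0 0 1 0",
)

```text
time_s: 15.65
position: [629.1, -105.9, 56.6]
tcp_rot: [-0.0, -0.0, 1.0, -0.0]
wrist_force: [-6.0, 2.0, 11.8]
width: 0.506
```

drive_tool(
  increments="0 0 -1.8 0; 0 0 -1.8 0; 0 0 -1.8 0",
)

```text
time_s: 15.9
position: [629.2, -106.0, 56.6]
tcp_rot: [0.0, 0.0, 1.0, -0.0]
wrist_force: [-0.5, 0.9, 1.7]
width: 0.505
```

drive_tool(
  increments="0 0 0 0; 0 0 0 0; 0 0 0 0; 0 0 0 0; 0 0 0 0; 0 0 0 0",
  claw=66,
)

```text
time_s: 16.4
position: [629.0, -106.0, 56.5]
tcp_rot: [-0.0, 0.0, 1.0, -0.0]
wrist_force: [-0.3, -0.3, 0.4]
width: 0.769
```

drive_tool(
  increments="0 0 -5 0; 0 0 -20 0; 0 0 -45 0; 0 0 -80 0; 0 0 -115 0; 5 0 -150 0; 15 0 -180 0; 35 -4 -200 0; 65 -7 -205 0; 100 -11 -205 0",
)

```text
time_s: 17.23
position: [530.0, -117.4, 265.1]
tcp_rot: [0.003, -0.0, 1.0, -0.001]
wrist_force: [0.2, -0.2, 0.1]
width: 0.771
```

drive_tool(
  increments="30 -3 0 0; 52 -6 0 0; 65 -8 0 0; 70 -8 0 0; 70 -8 0 0; 70 -8 0 0",
  claw=80,
)

```text
time_s: 17.73
position: [459.6, -125.0, 262.2]
tcp_rot: [0.001, 0.0, 1.0, -0.0]
wrist_force: [-0.9, 1.1, 0.2]
width: 0.939
```

Run:
```python
from h import *
np.set_printoptions(precision=1,suppress=True)
c=capture("wrist"); s=read_state()
print(s["time_s"],s["position"],s["width"],s["wrist_force"])
for b in blobs(green(c["frame"])): print(b[0],b[1],b[2],[plane(c,b[0],z)[:2] for z in(72,92,100,120)])
t=capture("top")
for b in blobs(green(t["frame"]),30): print("top",b[0],[plane(t,b[0],z)[:2] for z in(69,89,97,117)])
cv2.imwrite("pics/w6.png",c["frame"][:,:,::-1])
```

```text
17.7833 [ 459.8 -124.9  262. ] 0.9331218307416789 [ 0.6 -0.1  1.4]
[335.3 325.5] 730.5 (319, 311, 35, 29) [array([ 636.6, -106.1]), array([ 621.3, -107.3]), array([ 615.1, -107.8]), array([ 599.7, -109. ])]
[258.3 305.4] 616.5 (244, 291, 29, 29) [array([ 609., -197.]), array([ 595.4, -192.4]), array([ 590. , -190.6]), array([ 576.3, -186. ])]
[320.1 186.8] 1652.5 (297, 164, 47, 47) [array([ 466.3, -124.4]), array([ 461.7, -124.4]), array([ 459.9, -124.5]), array([ 455.3, -124.5])]
[573.4 183.9] 2886.5 (540, 156, 67, 57) [array([463.3, 141.1]), array([458.9, 124.2]), array([457.1, 117.4]), array([452.7, 100.6])]
top [281.8 225.4] [array([453.8, 111.3]), array([452.8, 109.4]), array([452.5, 108.6]), array([451.5, 106.7])]
top [361.  160.3] [array([ 630.2, -107. ]), array([ 626.2, -105. ]), array([ 624.5, -104.2]), array([ 620.5, -102.2])]
```

View pics/w6.png

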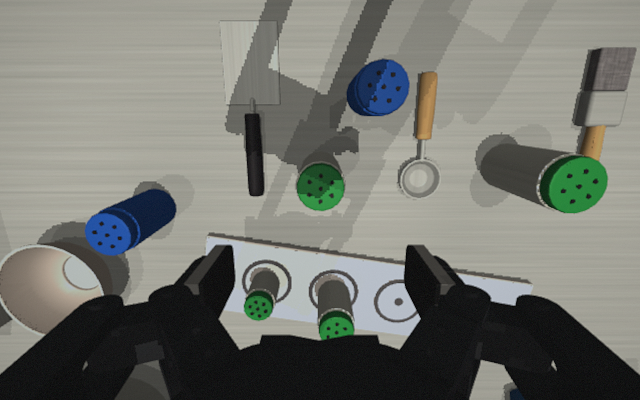

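m stands on B; the top view gives (626.2,-105.0) against the mark's (625.1,-105.5). The l lid is at (320,187), which gives (459.9,-124.5), right under the tool. The blue one at (380,87) is clear, so I go down on l.

drive_tool(
  increments="0 0.5 10 0; 0 0.5 40 0; 0 0.5 75 0; 0 0.5 110 0; 0 0.5 142 0; 0 0.5 170 0; 0 0.5 188 0; 0 0.5 199 0; 0 0.5 202 0; 0 0.5 202 0",
)

```text
time_s: 18.67
position: [458.7, -124.1, 58.8]
tcp_rot: [-0.001, -0.0, 1.0, 0.0]
wrist_force: [-0.5, -0.3, -0.6]
width: 0.941
```

drive_tool(
  increments="0 0 0 0; 0 0 0 0; 0 0 0 0; 0 0 0 0; 0 0 0 0; 0 0 0 0; 0 0 0 0",
  claw=42,
  squeeze=40,
)

```text
time_s: 19.25
position: [460.3, -124.9, 61.3]
tcp_rot: [0.001, -0.0, 1.0, -0.001]
wrist_force: [-0.5, 1.4, 6.2]
width: 0.574
```

drive_tool(
  increments="0 0 -5 0; 0 0 -20 0; 0 0 -45 0; 0 0 -75 0; 0 0 -105 0; -3 2 -132 0; -16 10 -150 0; -38 23 -155 0; -63 38 -155 0; -90 54 -155 0",
)

```text
time_s: 20.08
position: [549.9, -70.2, 216.0]
tcp_rot: [0.001, 0.001, 1.0, -0.0]
wrist_force: [0.2, -0.1, -1.6]
width: 0.579
```

drive_tool(
  increments="-28 17 0 0; -55 33 0 0; -74 44 0 0; -86 51 0 0; -92 54.5 0 0; -93.3 55.3 0 0; -93.3 55.3 0 0; -93.3 55.3 0 0",
)

```text
time_s: 20.75
position: [641.5, -15.6, 214.5]
tcp_rot: [-0.0, 0.0, 1.0, -0.0]
wrist_force: [0.1, 0.4, -1.7]
width: 0.578
```

Run:
```python
from h import *
np.set_printoptions(precision=1,suppress=True)
c=capture("wrist"); s=read_state()
print(s["time_s"],s["position"],s["width"],s["wrist_force"])
print(dots(c,[(642.5,-15.5),(657,75.5)]))
cv2.imwrite("pics/w7.png",c["frame"][:,:,::-1])
```

```text
20.8 [641.5 -15.7 214.6] 0.5731894119405002 [-0.2  0.4 -1.3]
[array([643.1, -16. ,  12. ]), array([657.7,  75.2,  12. ])]
```

View pics/w7.png

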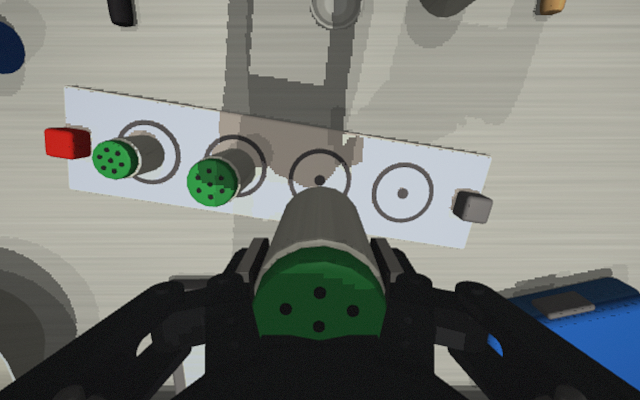

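l is upright in the jaws above C (dot at (320,180)), and s and m still stand. I lower it.

drive_tool(
  increments="0 0 8 0; 0 0 30 0; 0 0 60 0; 0 0 92 0; 0 0 115 0; 0 0 129 0; 0 0 136 0; 0 0 138 0; 0 0 138 0; 0 0 138 0",
)

```text
time_s: 21.63
position: [643.7, -15.4, 78.5]
tcp_rot: [0.002, 0.0, 1.0, -0.0]
wrist_force: [1.2, 0.3, -0.2]
width: 0.579
```

drive_tool(
  increments="0 0 1 0; 0 0 2 0; 0 0 2 0; 0 0 2 0",
)

```text
time_s: 21.97
position: [642.6, -15.1, 75.1]
tcp_rot: [0.0, -0.0, 1.0, -0.0]
wrist_force: [-0.9, 0.7, -2.3]
width: 0.571
```

drive_tool(
  increments="0 0 1 0; 0 0 1 0; 0 0 1 0",
)

```text
time_s: 22.22
position: [642.2, -15.1, 73.5]
tcp_rot: [-0.0, -0.0, 1.0, -0.0]
wrist_force: [0.0, -0.2, -1.9]
width: 0.574
```

drive_tool(
  increments="0 0 1 0; 0 0 1 0; 0 0 1 0",
)

```text
time_s: 22.47
position: [642.5, -15.1, 73.4]
tcp_rot: [0.0, -0.0, 1.0, -0.0]
wrist_force: [-1.8, 0.5, 5.7]
width: 0.573
```

drive_tool(
  increments="0 0 -0.8 0; 0 0 -0.8 0; 0 0 -0.8 0",
)

```text
time_s: 22.72
position: [642.5, -15.1, 73.4]
tcp_rot: [0.0, 0.0, 1.0, -0.0]
wrist_force: [-0.7, -0.0, 0.9]
width: 0.579
```

drive_tool(
  increments="0 0 0 0; 0 0 0 0; 0 0 0 0; 0 0 0 0; 0 0 0 0; 0 0 0 0",
  claw=72,
)

```text
time_s: 23.22
position: [642.3, -15.2, 73.4]
tcp_rot: [0.0, -0.0, 1.0, -0.0]
wrist_force: [0.2, 0.3, -0.1]
width: 0.84
```

drive_tool(
  increments="0 0 -5 0; 0 0 -20 0; 0 0 -45 0; 0 0 -80 0; 0 0 -115 0; 5 3 -150 0; 15 9 -180 0; 40 25 -200 0; 70 44 -205 0; 104 65 -205 0",
)

```text
time_s: 24.05
position: [539.1, 49.9, 281.8]
tcp_rot: [0.003, 0.001, 1.0, -0.0]
wrist_force: [0.3, 1.3, 0.7]
width: 0.846
```

drive_tool(
  increments="34 22 0 0; 62 40 0 0; 79 51 0 0; 86 55 0 0; 86.5 56 0 0; 86.5 56 0 0; 86.5 56 0 0",
  claw=85,
)

```text
time_s: 24.63
position: [452.8, 105.3, 278.7]
tcp_rot: [0.0, 0.0, 1.0, -0.0]
wrist_force: [0.2, -0.1, 1.0]
width: 0.992
```

Run:
```python
from h import *
np.set_printoptions(precision=1,suppress=True)
c=capture("wrist"); s=read_state()
print(s["time_s"],s["position"],s["width"],s["wrist_force"])
for b in blobs(green(c["frame"])): print(b[0],b[1],b[2],[plane(c,b[0],z)[:2] for z in(72,92,112,120)])
t=capture("top")
for b in blobs(green(t["frame"]),30): print("top",b[0],[plane(t,b[0],z)[:2] for z in(69,89,109,117)])
cv2.imwrite("pics/w8.png",c["frame"][:,:,::-1])
```

```text
24.6833 [452.8 105.2 278.5] 0.9993089060481216 [-0.3 -1.1 -0.3]
[228.  336.1] 161.5 (217, 326, 20, 24) [array([658.2, -11.4]), array([641.9,  -4.4]), array([625.6,   2.7]), array([619.1,   5.5])]
[ 75.2 297.9] 340.5 (62, 289, 32, 22) [array([ 602.8, -194.7]), array([ 589.8, -176.6]), array([ 576.8, -158.6]), array([ 571.6, -151.3])]
[319.8 187.5] 2172.5 (293, 161, 54, 54) [array([464. , 105.7]), array([459.4, 105.6]), array([454.8, 105.6]), array([452.9, 105.6])]
top [393.8 167.2] [array([ 610.1, -196.8]), array([ 606.4, -193.3]), array([ 602.7, -189.7]), array([ 601.2, -188.3])]
top [361.1 160.4] [array([ 629.8, -107. ]), array([ 625.8, -105.1]), array([ 621.7, -103.1]), array([ 620.1, -102.3])]
top [327.4 154. ] [array([648.6, -14.6]), array([644.2, -14.3]), array([639.9, -13.9]), array([638.1, -13.8])]
```

View pics/w8.png

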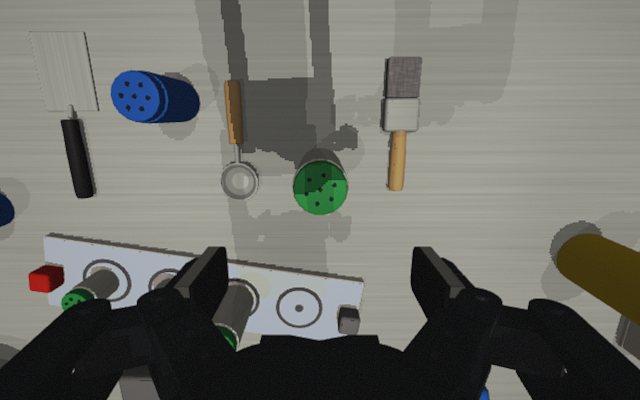

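l stands on C; the top view gives (639.9,-13.9) against the mark's (639.7,-14.7). The xl lid is at (320,187), which gives (452.9,105.6), under the tool. I go down on xl.

drive_tool(
  increments="-0.5 0 10 0; -0.5 0 40 0; -0.5 0 75 0; -0.5 0 110 0; -0.5 0 142 0; -0.5 0 168 0; -0.5 0 186 0; -0.5 0 197 0; -0.5 0 200 0; -0.5 0 200 0",
)

```text
time_s: 25.57
position: [451.9, 105.6, 77.5]
tcp_rot: [-0.001, 0.0, 1.0, -0.0]
wrist_force: [-0.7, -0.4, 0.1]
width: 0.996
```

drive_tool(
  increments="0 0 0 0; 0 0 0 0; 0 0 0 0; 0 0 0 0; 0 0 0 0; 0 0 0 0; 0 0 0 0",
  claw=48,
  squeeze=45,
)

```text
time_s: 26.15
position: [453.9, 106.0, 80.1]
tcp_rot: [0.002, -0.0, 1.0, 0.0]
wrist_force: [0.1, 0.3, 6.8]
width: 0.644
```

drive_tool(
  increments="0 0 -5 0; 0 0 -20 0; 0 0 -45 0; 0 0 -75 0; 0 0 -105 0; -3 -0.5 -132 0; -16 -2 -150 0; -40 -6 -155 0; -68 -10 -155 0; -98 -14 -155 0",
)

```text
time_s: 26.98
position: [551.0, 91.9, 234.4]
tcp_rot: [0.001, -0.0, 1.0, 0.0]
wrist_force: [-0.2, -0.0, -2.2]
width: 0.647
```

drive_tool(
  increments="-30 -4 0 0; -60 -9 0 0; -83 -12.5 0 0; -97 -15 0 0; -104 -16 0 0; -106.7 -16.1 0 0; -106.7 -16.1 0 0; -106.7 -16.1 0 0",
)

```text
time_s: 27.65
position: [656.1, 76.1, 233.2]
tcp_rot: [-0.001, -0.0, 1.0, 0.0]
wrist_force: [0.2, 0.4, -2.5]
width: 0.647
```

Run:
```python
from h import *
np.set_printoptions(precision=1,suppress=True)
c=capture("wrist"); s=read_state()
print(s["time_s"],s["position"],s["width"],s["wrist_force"])
print(dots(c,[(657,75.5)]))
cv2.imwrite("pics/w9.png",c["frame"][:,:,::-1])
```

```text
27.7 [656.1  76.1 233.4] 0.6402644274391321 [ 0.3 -0.6 -2.4]
[array([653.2,  73.3,  12. ])]
```

View pics/w9.png

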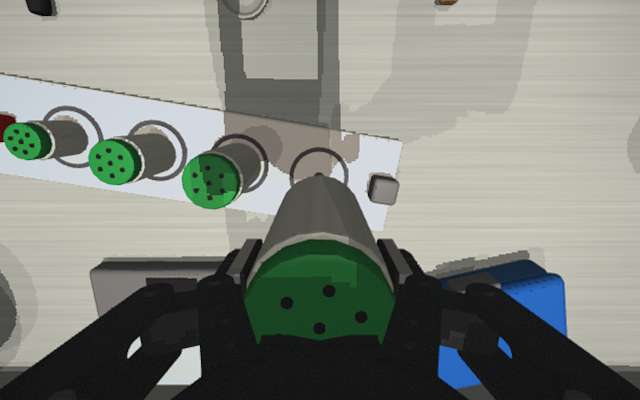

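drive_tool(
  increments="0 0 8 0; 0 0 30 0; 0 0 60 0; 0 0 92 0; 0 0 115 0; 0 0 129 0; 0 0 136 0; 0 0 138 0; 0 0 138 0; 0 0 138 0",
)

```text
time_s: 28.53
position: [658.4, 75.8, 97.5]
tcp_rot: [0.002, -0.0, 1.0, -0.0]
wrist_force: [0.3, 0.9, -1.5]
width: 0.648
```

drive_tool(
  increments="0 0 1 0; 0 0 2 0; 0 0 2 0; 0 0 2 0",
)

```text
time_s: 28.87
position: [657.3, 75.8, 93.9]
tcp_rot: [0.0, 0.0, 1.0, 0.0]
wrist_force: [-0.4, -1.1, -2.1]
width: 0.648
```

drive_tool(
  increments="0 0 1 0; 0 0 1 0; 0 0 1 0",
)

```text
time_s: 29.12
position: [656.9, 75.8, 92.3]
tcp_rot: [-0.0, 0.0, 1.0, 0.0]
wrist_force: [-0.7, -0.1, -2.2]
width: 0.646
```

drive_tool(
  increments="0 0 1 0; 0 0 1 0; 0 0 1 0",
)

```text
time_s: 29.37
position: [657.2, 75.8, 92.2]
tcp_rot: [0.0, -0.0, 1.0, -0.0]
wrist_force: [-3.3, 0.2, 4.8]
width: 0.645
```

Contact is at 92.2, where I predicted it. I release, rise and back off towards the base.

drive_tool(
  increments="0 0 -0.8 0; 0 0 -0.8 0; 0 0 -0.8 0",
)

```text
time_s: 29.62
position: [657.2, 75.8, 92.2]
tcp_rot: [0.0, 0.0, 1.0, -0.0]
wrist_force: [-0.5, -0.3, 1.0]
width: 0.649
```

drive_tool(
  increments="0 0 0 0; 0 0 0 0; 0 0 0 0; 0 0 0 0; 0 0 0 0; 0 0 0 0",
  claw=76,
)

```text
time_s: 30.12
position: [657.1, 75.8, 92.2]
tcp_rot: [0.0, -0.0, 1.0, 0.0]
wrist_force: [0.8, 0.4, 0.2]
width: 0.893
```

drive_tool(
  increments="0 0 -5 0; 0 0 -20 0; 0 0 -45 0; 0 0 -80 0; 0 0 -115 0; 5 0 -150 0; 20 0 -180 0; 45 0 -195 0; 75 0 -200 0; 105 0 -200 0",
)

```text
time_s: 30.95
position: [552.3, 75.7, 296.6]
tcp_rot: [0.003, 0.0, 1.0, -0.0]
wrist_force: [-0.8, 1.3, -0.2]
width: 0.886
```

drive_tool(
  increments="25 -15 0 0; 45 -30 0 0; 55 -45 0 0; 60 -60 0 0; 60 -70 0 0; 60 -75 0 0; 60 -75 0 0; 60 -75 0 0; 60 -75 0 0; 60 -75 0 0",
)

```text
time_s: 31.78
position: [492.2, 1.3, 292.0]
tcp_rot: [-0.0, -0.0, 1.0, 0.0]
wrist_force: [-0.8, 0.2, -0.2]
width: 0.89
```

Run:
```python
from h import *
np.set_printoptions(precision=1,suppress=True)
c=capture("wrist"); s=read_state(); t=capture("top"); sc=capture("scene")
print(s["time_s"],s["position"],s["width"],s["wrist_force"])
M={"s":(390.1,170.7),"m":(358.7,166),"l":(327.2,161.3),"xl":(295.6,156.5)}
H=dict(s=60,m=80,l=100,xl=120)
G=sorted([b for b in blobs(green(t["frame"]),30)],key=lambda b:-b[0][0]); 
S=sorted([b for b in blobs(green(sc["frame"]),30) if b[0][1]>100],key=lambda b:b[0][0])
for b in S: print("scene",b[0],b[2])
for n,b in zip(H,G):
    z=12+H[n]; p=plane(t,b[0],z-3); k=plane(t,M[n],12)
    o=min(S,key=lambda q:np.linalg.norm(q[0]-proj(sc,[p[0],p[1],z-4]))); p3,e=tri(t,b[0],sc,o[0])
    print(n,b[0],p,"mark",k,"off",(p-k)[:2],"tri",p3,e)
cv2.imwrite("pics/t9.png",cv2.resize(t["frame"][120:280,190:470],None,fx=2.8,fy=2.8,interpolation=3)[:,:,::-1])
cv2.imwrite("pics/sc9.png",cv2.resize(sc["frame"][90:340,170:470],None,fx=2.4,fy=2.4,interpolation=3)[:,:,::-1])
```

```text
31.8333 [492.2   1.3 292. ] 0.8898287802422776 [-0.6  0.6  0.8]
scene [308.9 266.4] (302, 260, 15, 14)
scene [341.7 234.8] (333, 228, 19, 15)
scene [370.3 205.2] (361, 198, 21, 15)
scene [396.2 178.7] (386, 171, 22, 16)
s [393.8 167.2] [ 610.1 -196.8   69. ] mark [ 610.4 -196.    12. ] off [-0.3 -0.9] tri [ 610.7 -198.    63.9] 0.8821497603303234
m [328.2 148.9] [658.4 -16.5  89. ] mark [ 625.1 -105.5   12. ] off [33.3 89. ] tri [648.9 -18.8 110.8] 10.220253991577055
l [294.2 141.9] [673.5  73.9 109. ] mark [639.7 -14.7  12. ] off [33.8 88.6] tri [663.2  69.7 131.3] 10.531476276824042
```

View pics/t9.png

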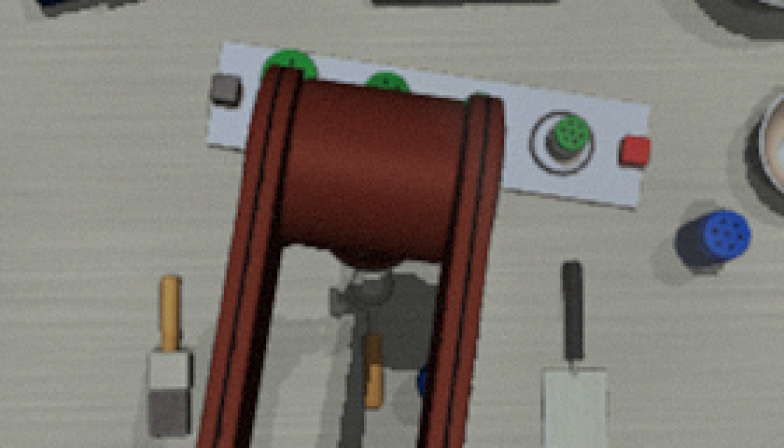

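View pics/sc9.png

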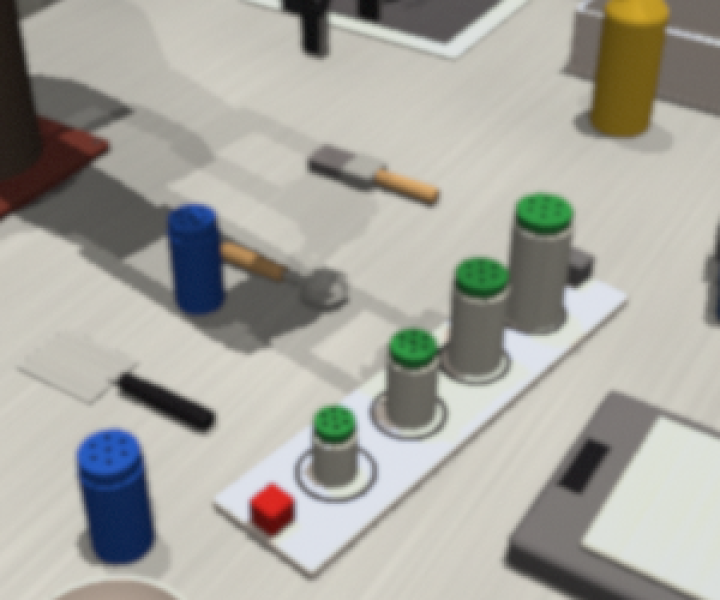

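In the scene crop all four stand upright in their rings, in order from the red stop, but the arm hides part of the top view. I swing it aside for a last check.

drive_tool(
  increments="5 15 0 0; 15 50 0 0; 25 85 0 0; 35 120 0 0; 45 155 0 0; 55 190 0 0; 65 225 0 0; 70 260 0 0; 70 285 0 0; 70 300 0 0",
)

```text
time_s: 32.77
position: [421.0, 303.8, 292.2]
tcp_rot: [-0.0, -0.002, 1.0, 0.0]
wrist_force: [-0.5, -0.2, 0.9]
width: 0.885
```

drive_tool(
  increments="0 20 0 0; 0 40 0 0; 0 50 0 0; 0 50 0 0; 0 50 0 0; 0 50 0 0",
)

```text
time_s: 33.27
position: [422.0, 350.0, 292.0]
tcp_rot: [-0.0, 0.0, 1.0, -0.0]
wrist_force: [0.2, 0.7, 0.0]
width: 0.89
```

Run:
```python
from h import *
np.set_printoptions(precision=1,suppress=True)
s=read_state(); t=capture("top"); sc=capture("scene")
print(s["time_s"],s["position"],np.abs(s["qd"]).max(),s["wrist_force"])
M={"s":(390.1,170.7),"m":(358.7,166),"l":(327.2,161.3),"xl":(295.6,156.5)}
H=dict(s=60,m=80,l=100,xl=120)
G=blobs(green(t["frame"]),30); S=blobs(green(sc["frame"]),30)
for n in H:
    z=12+H[n]; k=plane(t,M[n],12)
    b=min(G,key=lambda q:np.linalg.norm(q[0]-proj(t,[k[0],k[1],z-3])))
    o=min(S,key=lambda q:np.linalg.norm(q[0]-proj(sc,[k[0],k[1],z-6])))
    p=plane(t,b[0],z-3); p3,e=tri(t,b[0],sc,o[0])
    print(n,b[0],p,"off",(p-k)[:2],"tri",p3,"%.1f"%e, "tri-mark",(p3-k)[:2])
cv2.imwrite("pics/t10.png",cv2.resize(t["frame"][120:280,190:470],None,fx=2.8,fy=2.8,interpolation=3)[:,:,::-1])
```

```text
33.2667 [422. 350. 292.] 0.009062813186827003 [0.2 0.7 0. ]
s [393.8 167.1] [ 610.1 -196.9   69. ] off [-0.3 -0.9] tri [ 610.7 -198.    64. ] 0.9 tri-mark [ 0.3 -2.1]
m [361.1 160.3] [ 626.1 -105.    89. ] off [1.  0.5] tri [ 627.1 -105.7   83.4] 0.2 tri-mark [ 2.  -0.2]
l [327.4 154. ] [639.8 -13.8 109. ] off [0.1 0.9] tri [641.  -13.9 103.8] 0.1 tri-mark [1.3 0.9]
xl [292.8 147.1] [654.5  76.3 129. ] off [-0.1  0.1] tri [655.5  76.5 123.8] 0.5 tri-mark [0.9 0.3]
```

View pics/t10.png

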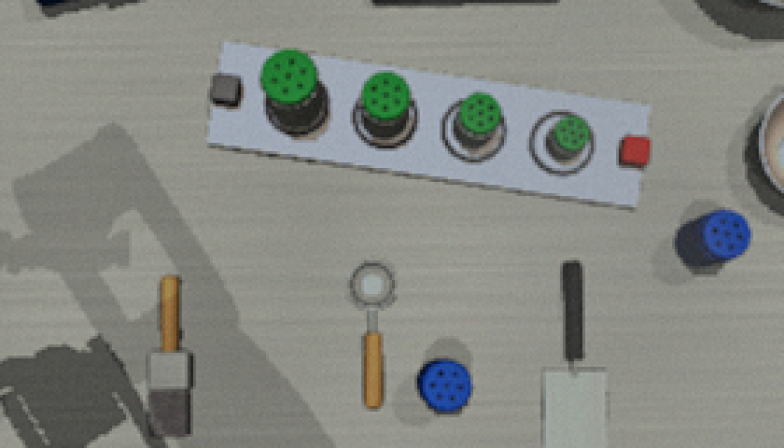

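The crop shows all four upright in their rings, smallest to largest from the red stop, within about 1–2 mm of the marks. The blue ones have not been moved and the arm is clear. I hand it in.

```bash
python3 -c "
from rig import sign_off; print(sign_off())"
```

```text
the job is handed in; nothing more can be done
None
```

All four green-lidded shakers stand upright on the board in order of size: smallest on mark_a beside the red stop, then mark_b, mark_c, and the largest on mark_d. I handed the job in at about 33 s of the 99 s allowed, with the gripper open and the arm held well clear. The two blue look-alikes were not touched.

- **Position:** in the last top view each shaker is within about 1 mm of its mark. Triangulating top and scene views puts the offset at 2.1 mm at most.
- **Height:** lid heights of 64, 83, 104 and 124 mm came out about 1–2 mm lower than expected (65, 85, 105 and 125 mm), which is within calibration.
- **Force:** the highest wrist force in the reports after each move was about 13 N.
- **Disagreements:**
  - The wrist and top cameras differed by 2–3 mm in x on the marks, so I aimed between them.
  - Closing the jaws lifted the arm about 2–3 mm at each grasp, so I set each shaker down by contact force.

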